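# Lock the safety cap onto the seal carver's solvent jar

## Task

Close the solvent jar that stands clamped in the round vise: pick up the red cap, put it over the jar's mouth with its stripe along the green marks, push it down against its spring and turn it clockwise until the stripe lines up with the white marks, then let go so that it springs up and stays locked. Never force the cap (if it will not turn, it is not pushed down far enough), and do not disturb the paste pot, the seal stone or the carving knife.

Things in the scene. Friction and masses are not known exactly. Their poses are not given: they have to be found in the camera images.
- jar: Amber jar, 116 mm wide, shoulder 94 mm up, in a round dark steel vise 160 mm wide, 20 mm high; two jaws on its y sides, 70 mm high, reach 74 mm out, their brass screws 86 mm. Fixed to the desk. Origin: centre of the vise's underside, z up; x points to a white mark (locked direction). Aluminium neck 60 mm wide, bare, up to the mouth. All is alike after half a turn.
- jar_mouth (a point): Centre of the jar's mouth at rim level, 130 mm above the desk, axes as the jar. Neck has two outward ledges (76 mm across, 8 to 16 mm below the mouth). Clockwise of each gap between them, a tooth hangs under the ledge to 22 mm below the mouth, then a notch (roof 16 mm below the mouth, 40 degrees wide, centred on the white mark), then a fixed stop.
- green_mark (a point): One of two green painted bars on the jar's shoulder, 9 x 8 mm, its middle 51 mm from the jar's axis, at +60 degrees about z from the jar's x (the other is opposite). They point at the middles of the two gaps between the ledges, each 56 degrees wide, where the cap's lugs go down.
- white_mark (a point): One of two white painted bars on the jar's shoulder, 9 x 8 mm, its middle 51 mm from the jar's axis, on the jar's +x (the other is opposite). The cap is locked when its stripe lies along them: 60 degrees clockwise, seen from above, from the green marks.
- cap: Loose red push-and-turn cap, 0.08 to 0.17 kg, 90 mm wide, starts upright on the desk. Origin: centre of its lower edge, z up. Skirt and top disc reach 42 mm up; a rib on top marks its x axis. Two inner lugs (24 degrees wide, 0 to 6 mm above the edge, inner faces 32 mm from the axis) lie under the rib's ends at +x and -x; half a turn changes nothing.
- cap_rib (a point): Centre of the cap's grip rib, 57 mm above the cap's lower edge, axes as the cap. The rib is 64 mm long along x, 16 mm thick along y, and stands from the disc at 42 mm to 72 mm above the edge, with a white stripe along its top.
- liner (a joint): Sprung liner disc inside the cap, in m: 0 out, 0.017 pushed fully in (hard stop). It meets the jar's rim when the cap's edge is 16 mm below the mouth: 4 N there, 8 N fully in. Unpushed, the cap rests there, lugs in the gaps, and cannot turn. With its edge 28 to 33 mm below the mouth it turns clockwise to the stop, 8 degrees past the white marks. Let go at the marks it rises to 22 mm: locked.
- paste_pot: Bystander: blue lidded porcelain pot, 74 mm across, 47 mm high. Origin: centre of its underside.
- seal_stone: Bystander: pale stone block 30 x 30 x 70 mm, standing. Origin: centre of its underside.
- knife: Bystander: carving knife with a round wooden handle (14 mm) and a flat steel blade, 160 mm long, lying along its x axis, blade to +x. Origin: at its underside, mid-length.
Mind the look-alikes: they are no part of the job. What is meant by the cap is not orange or pink, and is the larger of those in its own colour.

How it is judged (in metres and radians):
On the way:
1. the cap is over the jar's mouth, with its lugs down in the gaps between the ledges (horizontal distance between cap and jar_mouth below 0.006 m and z of cap in the frame of jar_mouth below -0.011 m and angle between the x axis of cap and the x axis of jar, either way round above 0.5 rad), for 0.1 s.
At the end, for the whole second after the job is handed in: The cap sits locked on the jar, released and at rest: its stripe within 0.22 rad of the white marks' line, centred within 5 mm, upright within 0.08 rad, its lower edge 19.5 to 24.5 mm below the jar's mouth (sprung up into the notches) (angle between the x axis of cap and the x axis of jar, either way round below 0.22 rad and horizontal distance between cap and jar_mouth below 0.005 m and z of cap in the frame of jar_mouth between -0.0245 and -0.0195 m and angle between cap's own z axis and vertical below 0.08 rad and linear speed of cap below 0.02 m/s); the robot touches nothing.
It fails at once if the paste pot is disturbed (moved over 20 mm) (distance of paste_pot from where it was at the start of the episode above 0.02 m).
It fails at once if the seal stone is disturbed (moved over 20 mm) (distance of seal_stone from where it was at the start of the episode above 0.02 m).
It fails at once if the carving knife is disturbed (moved over 20 mm) (distance of knife from where it was at the start of the episode above 0.02 m).
It fails at once if the cap is forced: it bears on the jar with over 100 N (as from twisting hard against the teeth or the stop) (contact force between cap and jar above 100 N).
It also fails if it takes over 50 s, if anything falls off the work surface, if the arm or the gripper's body presses on something with over 40 N, if the wrist force passes 120 N, or if a joint passes its speed limit or range.

## Robot

A 6-joint arm with a two-finger parallel gripper is mounted at the origin on the work surface. World frame = base frame: x ahead of the robot, y to its left, z up, the work surface at z = 0. Lengths are in m, angles in degrees, forces in N, time in s.
With the tool pointing down it reaches from about 0.4 to 0.825 m from the base axis. Payload 7 kg.
Tool frame: the origin (TCP) lies at the very end of the fingers, on their centre line; the grasp point (between the pads) lies 19 mm behind it; z points along the fingers, y is the line along which they close (so a half turn about z gives the same grasp; the last joint's range is limited). The gripper opens to 88 mm and grips with 3 to 60 N. Pads are 19 mm wide; open, the fingers measure 130 mm over their backs; the gripper's body (78 mm by 193 mm) begins 47 mm behind the grasp point.
Start: joints at [88.413, 20.546, 0.682, 0, -70.136, -16.507], TCP at [0.21, 0.642, 0.227] pointing down, gripper open.
Joint ranges: [-176.03, 176.03], [-82.01, 121.73], [-58.28, 71.71], [-173.87, 95.51], [-174.79, -0.11], [-173.66, 173.66]. Speed limits (degrees/s): [136.94, 136.94, 172.46, 180, 180, 180].

## Interface

Orientations are given as [roll, pitch, yaw] about the fixed x, y, z axes, in that order (R = Rz(yaw) Ry(pitch) Rx(roll)).
In Python, from plant import ctrl gives the robot as it stands.
- The arm moves only by the tool carry_out, never from a script. Its argument "deltas" is a list that holds one entry, the list of rows, each a list of 5 numbers: the shift along the tool's x, y, z scaled (see below), then the turn about the tool's z scaled (see below), then the opening, from -1 (shut) to 1 (fully open). A call has 1 to 5 rows; each row is the pose to reach, as a shift and turn from the pose commanded when the call began, along the tool's axes at that moment, turning the shorter way round; what a row does not reach only later rows make up. The controller multiplies each number of a shift by 20 cm and each number of a turn by 2 pi rad. A row lasts 1/10 s, in which the tool goes at most 50 mm and 8.59 degrees, less where a joint would pass 70% of its speed; a pose out of reach is approached as far as the arm can. A call with a number of a shift or a turn outside -1 to 1 is refused whole. A call with a gripper value outside its range is refused whole. The fingers move at their own pace and stop on an object; the grip force is fixed at half the most. Time passes only in rows, so rows that repeat a pose let the fingers close. It gives the time, the measured TCP pose, the force, the opening and the grip force at its end, in the units of the state.
- ctrl.get_obs(): the state, without advancing time (a new reading comes with each control period).
- ctrl.snapshot(name): name is "scene" or "side" or "wrist"; returns a dict with "color" (400x640x3 uint8, red, green, blue), "camera_matrix" (3x3 intrinsics, pixels), "R" (3x3) and "t" (3): a world point X has camera coordinates R X + t. Camera axes: x right, y down, z forward; pixel columns grow to the right and rows downward; lengths in m; the calibration is good to about 2 mm. A picture is of the moment at which its call begins. There is no depth.
- ctrl.close_job(): hands the job in; it is judged then, once.
Trained networks look in a picture, given as the dict that the camera call returned (one of the last four; its "shot" number tells which), for a name from the list of things; names that differ only in an ending like _2 or _b are one class to them, and where a whole thing is asked for, a point or a joint stands for the part that bears it (a point fixed in the world has none). Each returns a list of dicts, best first, with "p" (0 to 1); they miss things now and then, are a little off and sometimes report something else, mostly with a low value. They report only what shows in the picture. A call takes as long as a camera call. They do not tell look-alikes from the thing itself.
- ctrl.search_frame(picture, name): "centre" ([column, row] in pixels, amid what is visible of it).
- ctrl.silhouettes(picture, name): "mask" (400x640 bool, what is visible of it) and "centre" ([column, row] in pixels, amid what is visible of it).
- ctrl.spot_point(picture, name): "centre" ([column, row] in pixels: a listed point, or the origin of a listed thing).
The state is a dict: "clock": time; "joint_pos": joint angles; "qvel": joint speeds; "tau": joint torques, N m; "tool_pos": TCP position; "orientation": TCP orientation; "force": force on the tool from outside, world axes, zero at the start; "moment": the same for the moment, N m; "opening": finger opening in m; "gripper_force": force on a finger pad.
Only numpy, scipy, OpenCV 4.12 (cv2) and the standard library are available. Lean on these libraries where they do the work, as an engineer would, in place of code of your own. Each camera call takes 0.05 s, during which the arm holds its last target. There are 200 camera calls.

## Working session

There is one attempt and no reset: what is moved stays moved. The work goes in short steps, Python scripts to look and compute and a tool call to move; the robot and the scene stay as the last step left them, time stands still between calls to the robot, and variables do not carry over. Pictures are saved under pics/ and viewed, at most 10 in all, crops included, and the job is handed in when it is done.

Besides the shell and the picture viewer there is one more tool, called after "Request:" by a JSON object that holds its "api" and its "payload", one argument or row to a line. carry_out: Moves the arm, as the interface text tells. Its arguments: {"type":"object","properties":{"deltas":{"type":"array"}},"required":["deltas"]}

```bash
mkdir -p pics; cat > h.py <<'E'
import numpy as np, cv2
from plant import ctrl
def shot(n,f=None):
    s=ctrl.snapshot(n)
    if f: cv2.imwrite('pics/'+f,s['color'][:,:,::-1])
    return s
def onplane(s,px,z):
    K=np.array(s['camera_matrix']);R=np.array(s['R']);t=np.array(s['t'])
    d=R.T@np.linalg.solve(K,[px[0],px[1],1]);c=-R.T@t
    return c+d*(z-c[2])/d[2]
def proj(s,X):
    p=np.array(s['camera_matrix'])@(np.array(s['R'])@np.array(X)+s['t']);return p[:2]/p[2]
E
python3 - <<'E'
from h import *
o=ctrl.get_obs();print(o['tool_pos'],o['orientation'],o['opening'],o['clock'])
H=dict(cap=0,cap_rib=.057,jar=0,jar_mouth=.13,green_mark=.094,white_mark=.094,paste_pot=0,seal_stone=0,knife=0)
ims=[]
for n in('scene','side'):
    s=shot(n);ims.append(s['color'])
    print(n,'cam',(-np.array(s['R']).T@s['t']).round(3))
    for k,z in H.items():
        for d in ctrl.spot_point(s,k)[:5]: print(k,round(d['p'],2),np.round(d['centre']),onplane(s,d['centre'],z).round(3))
im=np.vstack(ims)
cv2.imwrite('pics/a.png',ims[0][:,:,::-1]);cv2.imwrite('pics/b.png',ims[1][:,:,::-1])
E
```

```text
[0.20950954 0.64116342 0.22563959] [ 1.79908832e+02 -6.74823483e-03 -1.81002129e+01] 0.08722916946013018 0.0
scene cam [1.47  0.206 1.022]
cap 0.97 [428. 231.] [0.563 0.367 0.   ]
cap 0.93 [324. 220.] [0.562 0.084 0.   ]
cap 0.63 [387. 196.] [0.446 0.251 0.   ]
cap_rib 0.93 [378. 209.] [0.555 0.227 0.057]
cap_rib 0.73 [434. 226.] [0.594 0.373 0.057]
cap_rib 0.67 [322. 207.] [0.568 0.081 0.057]
cap_rib 0.58 [386. 180.] [0.44  0.244 0.057]
jar 0.62 [227. 206.] [ 0.547 -0.196  0.   ]
jar_mouth 0.55 [212. 177.] [ 0.569 -0.212  0.13 ]
green_mark 0.88 [231. 191.] [ 0.579 -0.164  0.094]
green_mark 0.33 [279. 274.] [0.824 0.016 0.094]
white_mark 0.84 [209. 196.] [ 0.604 -0.215  0.094]
paste_pot 0.81 [359. 278.] [0.74  0.197 0.   ]
seal_stone 0.87 [184. 264.] [ 0.761 -0.251  0.   ]
knife 0.69 [280. 277.] [0.767 0.003 0.   ]
side cam [ 0.209 -0.399  0.608]
cap 0.94 [234. 178.] [0.577 0.378 0.   ]
cap 0.84 [207. 226.] [0.429 0.253 0.   ]
cap 0.6 [259. 210.] [0.555 0.223 0.   ]
cap 0.57 [296. 243.] [0.558 0.076 0.   ]
cap_rib 0.91 [258. 192.] [0.557 0.223 0.057]
cap_rib 0.84 [231. 169.] [0.554 0.345 0.057]
cap_rib 0.72 [206. 218.] [0.419 0.217 0.057]
cap_rib 0.69 [292. 221.] [0.558 0.09  0.057]
jar 0.89 [390. 328.] [ 0.558 -0.202  0.   ]
jar 0.33 [383. 221.] [0.764 0.001 0.   ]
jar_mouth 0.74 [404. 284.] [ 0.559 -0.206  0.13 ]
green_mark 0.9 [394. 273.] [ 0.592 -0.164  0.094]
green_mark 0.57 [474. 290.] [ 0.667 -0.274  0.094]
white_mark 0.61 [425. 286.] [ 0.61  -0.217  0.094]
paste_pot 0.88 [321. 188.] [0.732 0.194 0.   ]
seal_stone 0.6 [473. 288.] [ 0.753 -0.249  0.   ]
knife 0.82 [380. 223.] [0.752 0.    0.   ]
```

View pics/a.png

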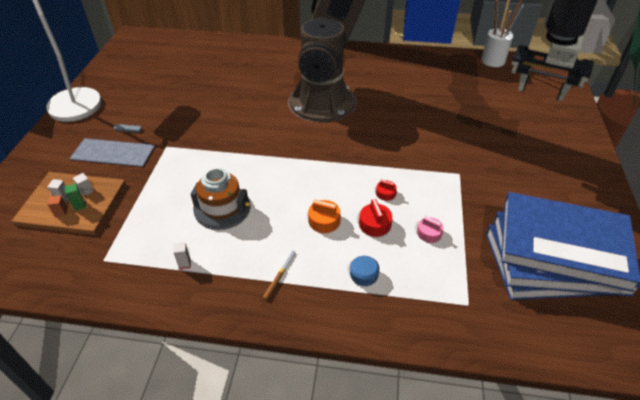

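View pics/b.png

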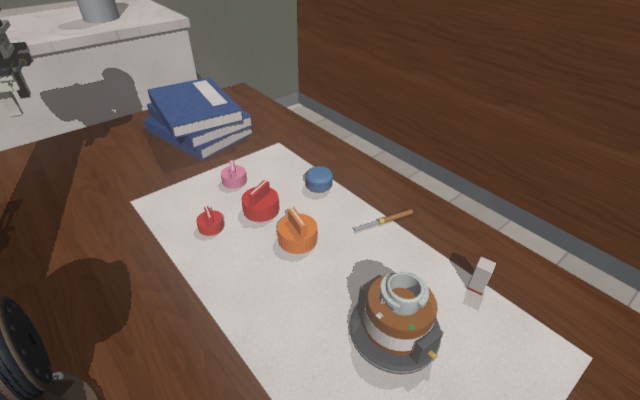

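The scene picture shows these look-alikes: large red cap (376,218), small red cap (386,190), orange cap (324,214) and pink cap (430,229). I choose the large red cap at (376,218), which is at about (0.556, 0.225). The jar is at (222,195), pot (364,270), stone (182,256) and knife (280,275). The side picture shows the red cap at (260,203) and agrees. Next is the close crop and the stripe measurement.

```bash
python3 - <<'E'
from h import *
tiles=[]
for n,c in(('scene',(378,208)),('side',(250,200))):
    s=shot(n);im=s['color']
    x,y=c;tiles.append(cv2.resize(im[y-40:y+40,x-50:x+50],None,fx=4,fy=4,interpolation=cv2.INTER_CUBIC))
    for d in ctrl.silhouettes(s,'cap')[:5]:
        m=d['mask'];print(n,round(d['p'],2),np.round(d['centre']),m.sum(),im[m].mean(0).round())
    for d in ctrl.silhouettes(s,'cap'):
        m=d['mask']
        if im[m].mean(0)[0]>130 and im[m].mean(0)[1]<50 and m.sum()>600:
            a=im.astype(int); w=cv2.erode(cv2.morphologyEx(m.astype('uint8'),cv2.MORPH_CLOSE,np.ones((7,7))),np.ones((3,3)))>0
            w&=(a[:,:,1]>90); p=np.argwhere(w)[:,::-1]
            q=np.array([onplane(s,v,.072)[:2] for v in p]); 
            if len(q)<4: print(len(q));continue
            u,sv,vt=np.linalg.svd(q-q.mean(0));print('stripe',len(q),q.mean(0).round(3),np.degrees(np.arctan2(vt[0,1],vt[0,0])),np.ptp((q-q.mean(0))@vt[0]))
cv2.imwrite('pics/c.png',np.hstack(tiles)[:,:,::-1])
E
```

```text
scene 0.92 [385. 190.] 398 [165.  56.  53.]
scene 0.74 [375. 219.] 1018 [174.  51.  47.]
scene 0.71 [429. 228.] 504 [188. 110. 137.]
scene 0.59 [324. 216.] 984 [184. 102.  50.]
side 0.95 [297. 235.] 1407 [183. 119.  78.]
side 0.89 [233. 176.] 558 [184. 127. 145.]
side 0.82 [260. 204.] 1236 [169.  83.  79.]
side 0.82 [208. 223.] 557 [169.  79.  76.]
```

View pics/c.png

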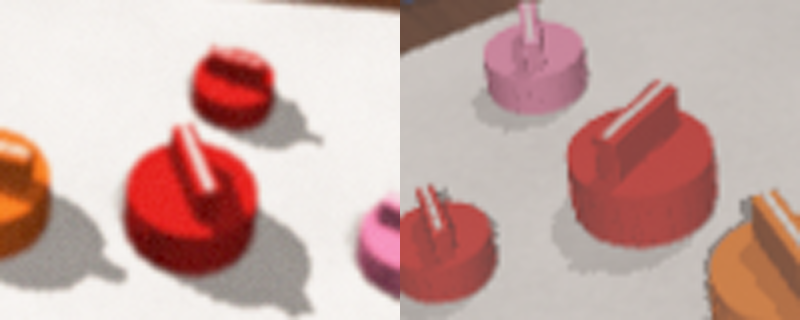

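The crop confirms it: the large red cap's stripe runs from (372.5,199.8) to (380.5,215.5) in scene pixels, and from (251.8,194) to (265.5,180.8) in side pixels. The small red cap is behind it.

```bash
python3 - <<'E'
from h import *
for n,a,b in(('scene',(372.5,199.8),(380.5,215.5)),('side',(251.8,194),(265.5,180.8))):
    s=shot(n);p=onplane(s,a,.072);q=onplane(s,b,.072);d=q-p
    print(n,((p+q)/2).round(4),np.degrees(np.arctan2(d[1],d[0])),np.linalg.norm(d))
s=shot('wrist');o=ctrl.get_obs();print((-np.array(s['R']).T@s['t'])-o['tool_pos'],np.array(s['R'])[2],s['camera_matrix'][0])
E
cat >> h.py <<'E'
from scipy.spatial.transform import Rotation as Ro
def delta(target,yaw=None):
    "shift/turn numbers (scaled) from current measured pose to target"
    o=ctrl.get_obs();R=Ro.from_euler('xyz',o['orientation'],degrees=True).as_matrix()
    d=R.T@(np.array(target)-o['tool_pos'])/.2
    t=0 if yaw is None else -((yaw-o['orientation'][2]+180)%360-180)/360
    print('pos',o['tool_pos'].round(4),'rpy',o['orientation'].round(2),'q6',o['joint_pos'].round(1),'F',o['force'].round(1),'clk',o['clock'],'open',round(o['opening'],4));print('delta',d.round(4),'turn',round(t,4))
E
python3 - <<'E'
from h import *
delta([.48,.225,.28],55)
E
```

```text
scene [0.5629 0.2229 0.072 ] 24.476790405535645 0.05893624900484876
side [0.5587 0.2185 0.072 ] 22.97464881514297 0.05743279824242255
[ 0.06453214 -0.02115201  0.15773479] [-0.24421569  0.07982615 -0.96642976] [315.43539557   0.         320.39357154]
pos [0.2096 0.6416 0.2266] rpy [180.    0.  -18.1] q6 [ 88.4  20.5   0.7  -0.  -70.1 -16.5] F [-0.2 -0.   0.3] clk 1.45 open 0.0878
delta [ 1.9319  1.56   -0.2672] turn -0.203
```

```bash
cat >> h.py <<'E'
def chain(target,yaw,n):
    "n equal calls from the commanded pose (taken as measured), tool pointing down"
    o=ctrl.get_obs();y0=o['orientation'][2];dy=((yaw-y0+180)%360-180)/n;d=(np.array(target)-o['tool_pos'])/n
    for i in range(n):
        R=(Ro.from_euler('z',y0+dy*i,degrees=True)*Ro.from_euler('x',180,degrees=True)).as_matrix()
        print((R.T@d/.2).round(3),round(-dy/360,4))
E
python3 - <<'E'
from h import *
chain([.561,.221,.20],-156.3,4)
E
```

```text
[0.581 0.363 0.033] 0.096
[ 0.684 -0.03   0.033] 0.096
[ 0.547 -0.413  0.033] 0.096
[ 0.216 -0.65   0.033] 0.096
```

Request:
{"api": "carry_out", "payload": {
  "deltas": [
    [[0.581,0.363,0.033,0.096,1],[0.581,0.363,0.033,0.096,1],[0.581,0.363,0.033,0.096,1],[0.581,0.363,0.033,0.096,1],[0.581,0.363,0.033,0.096,1]]
  ]
}}

```text
clock: 1.95
tool_pos: [0.2984, 0.5358, 0.2204]
orientation: [-180.0, 0.0, -52.9]
force: [0.4, 0.7, 0.2]
opening: 0.0874
gripper_force: 0.0
```

Request:
{"api": "carry_out", "payload": {
  "deltas": [
    [[0.684,-0.03,0.033,0.096,1],[0.684,-0.03,0.033,0.096,1],[0.684,-0.03,0.033,0.096,1],[0.684,-0.03,0.033,0.096,1],[0.684,-0.03,0.033,0.096,1]]
  ]
}}

```text
clock: 2.45
tool_pos: [0.3857, 0.4313, 0.2135]
orientation: [-180.0, 0.0, -87.2]
force: [-0.3, 0.1, 0.2]
opening: 0.0879
gripper_force: 0.0
```

Request:
{"api": "carry_out", "payload": {
  "deltas": [
    [[0.547,-0.413,0.033,0.096,1],[0.547,-0.413,0.033,0.096,1],[0.547,-0.413,0.033,0.096,1],[0.547,-0.413,0.033,0.096,1],[0.547,-0.413,0.033,0.096,1]]
  ]
}}

```text
clock: 2.95
tool_pos: [0.4734, 0.3265, 0.2066]
orientation: [180.0, -0.0, -121.6]
force: [0.6, 0.6, 0.1]
opening: 0.0872
gripper_force: 0.0
```

Request:
{"api": "carry_out", "payload": {
  "deltas": [
    [[0.216,-0.65,0.033,0.096,1],[0.216,-0.65,0.033,0.096,1],[0.216,-0.65,0.033,0.096,1],[0.216,-0.65,0.033,0.096,1],[0.216,-0.65,0.033,0.096,1]]
  ]
}}

```text
clock: 3.45
tool_pos: [0.5611, 0.2216, 0.1998]
orientation: [180.0, -0.0, -156.0]
force: [-1.2, 0.3, 0.1]
opening: 0.0876
gripper_force: 0.0
```

```bash
python3 - <<'E'
from h import *
s=shot('wrist','d.png');delta([.561,.221,.2],-156.3)
for k,z in(('cap_rib',.057),('cap',0)):
    for d in ctrl.spot_point(s,k): print(k,round(d['p'],2),d['centre'],onplane(s,d['centre'],z))
E
```

```text
pos [0.5608 0.222  0.2   ] rpy [ 1.8000e+02 -1.0000e-02 -1.5574e+02] q6 [  40.1   14.9  -11.    -0.   -64.2 -105.9] F [ 0.8 -0.3  0.5] clk 3.5 open 0.0875
delta [ 0.001  -0.0053 -0.0001] turn 0.0015
cap_rib 0.96 [443.3, 247.4] [0.56227523 0.36055438 0.057     ]
cap_rib 0.94 [402.5, 79.9] [0.43658605 0.2471802  0.057     ]
cap_rib 0.82 [189.7, 138.3] [0.56287286 0.08927359 0.057     ]
cap_rib 0.8 [321.0, 188.2] [0.55655481 0.22087224 0.057     ]
cap 0.89 [427.3, 235.5] [0.56896341 0.36686443 0.        ]
cap 0.79 [207.2, 134.0] [0.56294379 0.0857254  0.        ]
cap 0.71 [321.4, 178.4] [0.55708479 0.22173805 0.        ]
cap 0.69 [390.4, 86.8] [0.4364564  0.24871321 0.        ]
```

View pics/d.png

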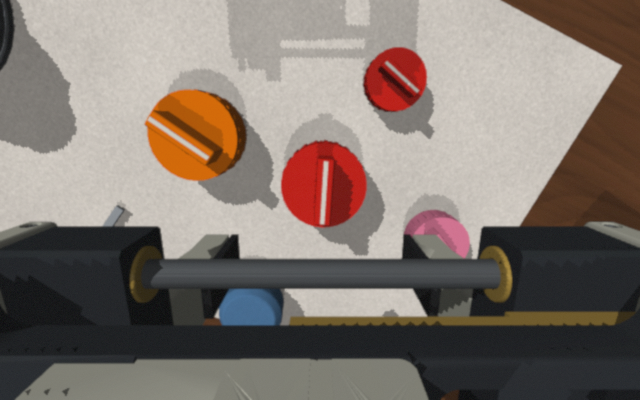

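The wrist picture shows the target red cap at (324,184), with its stripe running from (325,161) to (322,224). Orange is at (195,135), small red at (395,79) and pink at (437,235).

```bash
python3 - <<'E'
from h import *
s=shot('wrist');im=s['color'].astype(int)
m=np.zeros((400,640),bool);m[150:235,300:350]=1
w=m&(im[:,:,1]>110)&(im[:,:,0]>140)
# keep component inside the disc
n,l,st,c=cv2.connectedComponentsWithStats(w.astype('uint8'));print(st[1:],c[1:].round(1))
i=min(range(1,n),key=lambda k:abs(c[k]-[323.5,192]).sum())
p=np.argwhere(l==i)[:,::-1];q=np.array([onplane(s,v,.072)[:2] for v in p])
u,sv,vt=np.linalg.svd(q-q.mean(0));a=(q-q.mean(0))@vt[0]
ctr=q.mean(0)+vt[0]*(a.max()+a.min())/2
print(ctr,np.degrees(np.arctan2(vt[0,1],vt[0,0])),np.ptp(a))
r=(im[:,:,0]>90)&(im[:,:,1]<60);n,l,st,c=cv2.connectedComponentsWithStats(r.astype('uint8'))
i=l[200,300];print(st[i],c[i]);h=cv2.convexHull(np.argwhere(l==i)[:,::-1].astype('int32'))
e=cv2.fitEllipse(h);print(e,onplane(s,e[0],.042))
E
```

```text
[[349 150   1   1   1]
 [318 161  10  64 337]
 [300 221  21  14 184]] [[349.  150. ]
 [322.6 192. ]
 [307.5 229.3]]
[0.55697881 0.2236743 ] 20.571674500939768 0.060439652000074354
[ 281  141   84   86 5142] [322.51925321 183.25398678]
((322.5163879394531, 183.8115997314453), (83.46199798583984, 85.23973846435547), 176.1216278076172) [0.55421614 0.22263521 0.042     ]
```

```bash
python3 - <<'E'
from h import *
delta([.557,.2228,.047],-159.4)
E
```

```text
pos [0.5604 0.2223 0.2003] rpy [ 1.8000e+02  2.0000e-02 -1.5585e+02] q6 [  40.2   14.8  -11.     0.   -64.2 -106. ] F [ 0.2 -0.8  0.2] clk 3.65 open 0.0876
delta [0.0147 0.0092 0.7665] turn 0.0099
```

Request:
{"api": "carry_out", "payload": {
  "deltas": [
    [[0.015,0.009,0.2,0.01,1],[0.015,0.009,0.4,0.01,1],[0.015,0.009,0.6,0.01,1],[0.015,0.009,0.7,0.01,1],[0.015,0.009,0.766,0.01,1]]
  ]
}}

```text
clock: 4.15
tool_pos: [0.5563, 0.2218, 0.0452]
orientation: [-180.0, -0.1, -159.6]
force: [-0.8, 0.3, 1.0]
opening: 0.0875
gripper_force: 0.0
```

Request:
{"api": "carry_out", "payload": {
  "deltas": [
    [[0,0,0,0,-1],[0,0,0,0,-1],[0,0,0,0,-1],[0,0,0,0,-1],[0,0,0,0,-1]]
  ]
}}

```text
clock: 4.65
tool_pos: [0.5579, 0.2217, 0.048]
orientation: [180.0, 0.1, -159.9]
force: [-0.1, -0.1, 0.4]
opening: 0.0533
gripper_force: 0.0
```

Request:
{"api": "carry_out", "payload": {
  "deltas": [
    [[0,0,0,0,-1],[0,0,0,0,-1],[0,0,0,0,-1],[0,0,0,0,-1],[0,0,0,0,-1]]
  ]
}}

```text
clock: 5.15
tool_pos: [0.5575, 0.2215, 0.0469]
orientation: [180.0, 0.0, -159.9]
force: [0.1, -1.1, 0.6]
opening: 0.0158
gripper_force: 30.0
```

Request:
{"api": "carry_out", "payload": {
  "deltas": [
    [[0,0,0,0,-1],[0,0,0,0,-1],[0,0,0,0,-1],[0,0,0,0,-1],[0,0,0,0,-1]]
  ]
}}

```text
clock: 5.65
tool_pos: [0.5574, 0.2214, 0.0469]
orientation: [180.0, 0.0, -159.9]
force: [0.8, 0.7, 0.1]
opening: 0.0158
gripper_force: 30.0
```

Request:
{"api": "carry_out", "payload": {
  "deltas": [
    [[0,0,-0.2,0,-1],[0,0,-0.4,0,-1],[0,0,-0.65,0,-1],[0,0,-0.9,0,-1],[0,0,-1,0,-1]]
  ]
}}

```text
clock: 6.15
tool_pos: [0.5589, 0.2219, 0.2526]
orientation: [179.9, 0.4, -159.9]
force: [1.1, 0.1, -1.7]
opening: 0.0158
gripper_force: 30.0
```

```bash
python3 - <<'E'
from h import *
chain([.635,-.11,.25],-130,2)
s=shot('wrist','e.png')
E
```

```text
[ 0.106 -0.845  0.006] -0.0415
[ 0.321 -0.789  0.006] -0.0415
```

View pics/e.png

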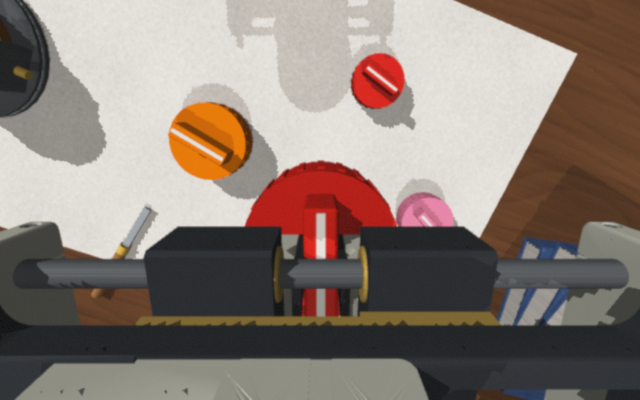

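The picture shows the red cap held by its rib, with its disc edge arc topping out at (320,162) and the stripe along the tool axis at column 320.

Request:
{"api": "carry_out", "payload": {
  "deltas": [
    [[0.106,-0.845,0.006,-0.0415,-1],[0.106,-0.845,0.006,-0.0415,-1],[0.106,-0.845,0.006,-0.0415,-1],[0.106,-0.845,0.006,-0.0415,-1],[0.106,-0.845,0.006,-0.0415,-1]]
  ]
}}

```text
clock: 6.7
tool_pos: [0.5952, 0.0521, 0.2448]
orientation: [180.0, -0.1, -145.2]
force: [-0.2, 0.8, -1.0]
opening: 0.0159
gripper_force: 30.0
```

Request:
{"api": "carry_out", "payload": {
  "deltas": [
    [[0.321,-0.789,0.006,-0.0415,-1],[0.321,-0.789,0.006,-0.0415,-1],[0.321,-0.789,0.006,-0.0415,-1],[0.321,-0.789,0.006,-0.0415,-1],[0.321,-0.789,0.006,-0.0415,-1]]
  ]
}}

```text
clock: 7.2
tool_pos: [0.6332, -0.1135, 0.2431]
orientation: [179.9, -0.1, -130.3]
force: [0.6, 0.0, -2.5]
opening: 0.0161
gripper_force: 30.0
```

```bash
python3 - <<'E'
from h import *
s=shot('wrist','f.png');o=ctrl.get_obs();print(o['tool_pos'],o['orientation'])
for k,z in(('jar',0),('jar_mouth',.13),('green_mark',.094),('white_mark',.094)):
    for d in ctrl.spot_point(s,k): print(k,round(d['p'],2),d['centre'],onplane(s,d['centre'],z))
E
```

```text
[ 0.63300086 -0.1119403   0.24327951] [ 1.79905944e+02 -7.42231594e-02 -1.30204560e+02]
jar 0.75 [319.0, 74.2] [ 0.55526232 -0.20600065  0.        ]
jar_mouth 0.83 [315.6, 50.3] [ 0.55657751 -0.20808695  0.13      ]
green_mark 0.62 [323.3, 118.8] [ 0.58524219 -0.16407657  0.094     ]
white_mark 0.91 [273.3, 96.3] [ 0.60754681 -0.2093101   0.094     ]
```

View pics/f.png

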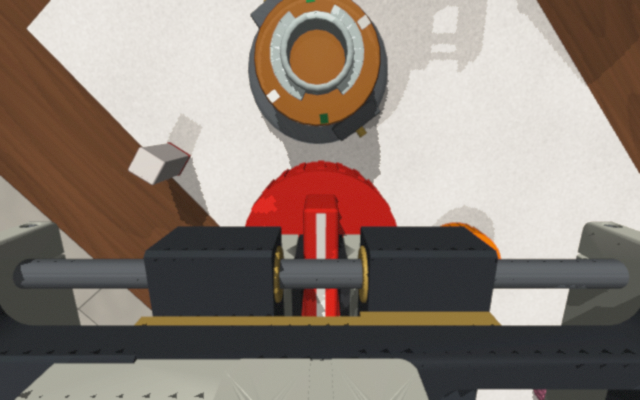

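The picture shows the jar from above: mouth centre (316,52), white marks (273,96) and (364,21), near green mark (323,118). The cap's arc tops out at (320,162). I'll refine these now.

```bash
cat > m.py <<'E'
from h import *
from scipy.optimize import least_squares
def blobs(s,mask,z):
    n,l,st,c=cv2.connectedComponentsWithStats(mask.astype('uint8'))
    return [(c[i].round(1),st[i][4],onplane(s,c[i],z)[:2]) for i in range(1,n) if st[i][4]>12]
def jarfit(s,c0):
    im=s['color'];hsv=cv2.cvtColor(im,cv2.COLOR_RGB2HSV).astype(int)
    H,S,V=hsv[:,:,0],hsv[:,:,1],hsv[:,:,2]
    yy,xx=np.mgrid[:400,:640]
    K=[onplane(s,(x,y),.094)[:2] for x,y in zip(xx[:200].ravel(),yy[:200].ravel())]
    r=np.full((400,640),9.);r[:200]=np.linalg.norm(np.array(K)-c0,axis=1).reshape(200,640)
    ring=(r>.043)&(r<.0575)
    return [('W',b) for b in blobs(s,ring&(S<60)&(V>150),.094)]+[('G',b) for b in blobs(s,ring&(H>45)&(H<90)&(S>80),.094)]
def caparc(s):
    im=s['color'].astype(int);o=ctrl.get_obs();z=o['tool_pos'][2]-.005
    pts=[]
    for x in range(262,380,3):
        col=(im[130:225,x,0]>100)&(im[130:225,x,1]<70)
        if col.any(): pts.append(onplane(s,(x,130+np.argmax(col)-.5),z)[:2])
    p=np.array(pts);f=least_squares(lambda c:np.linalg.norm(p-c,axis=1)-.045,o['tool_pos'][:2],loss='soft_l1',f_scale=.0005)
    f2=least_squares(lambda c:np.linalg.norm(p-c[:2],axis=1)-c[2],[*f.x,.045],loss='soft_l1',f_scale=.0005)
    return f.x,f2.x,o
E
python3 - <<'E'
from m import *
s=shot('wrist')
for k in jarfit(s,[.5565,-.207]): 
    d=k[1][2]-[.5565,-.207];print(k,np.linalg.norm(d),np.degrees(np.arctan2(d[1],d[0])))
a,b,o=caparc(s);R=Ro.from_euler('xyz',o['orientation'],degrees=True).as_matrix()
for c in(a,b[:2]): print('cap',c,'rel tool',R.T[:2,:2]@(c-o['tool_pos'][:2]),b[2])
print(o['tool_pos'],o['orientation'])
# rim: inner opening (brownish inside) and outer neck
im=s['color'];hsv=cv2.cvtColor(im,cv2.COLOR_RGB2HSV)
g=(hsv[:,:,1]<70);sub=~g
n,l,st,c=cv2.connectedComponentsWithStats(sub[:200].astype('uint8'));i=l[55,317];print(st[i],c[i],onplane(s,c[i],.13))
pp=np.argwhere(l==i)[:,::-1].astype('int32');e=cv2.fitEllipse(cv2.convexHull(pp));print(e,onplane(s,e[0],.13))
E
```

```text
('W', (array([343.2,  11.4]), np.int32(119), array([ 0.5145872 , -0.21857845]))) 0.04348267807955084 -164.55713418390002
('W', (array([361.8,  15.6]), np.int32(137), array([ 0.50422139, -0.20556076]))) 0.05229841324993074 178.42303639667497
('W', (array([277.8,  20.5]), np.int32(114), array([ 0.56296407, -0.24988282]))) 0.04336727236652817 -81.42789118929161
('W', (array([270.7,  91.8]), np.int32(97), array([ 0.60762185, -0.21010594]))) 0.05121611358033637 -3.4767705667032005
('G', (array([321.5, 114.8]), np.int32(55), array([ 0.58477701, -0.16415108]))) 0.05133828689413613 56.578238180438184
cap [ 0.63090723 -0.11055329] rel tool [0.00235221 0.00119115] 0.03617813944035498
cap [ 0.62487376 -0.11805636] rel tool [0.01197824 0.00099479] 0.03617813944035498
[ 0.63333119 -0.10951589  0.24455957] [ 1.79991577e+02  4.59254456e-03 -1.29972621e+02]
[ 287   25   56   56 2416] [314.6593543   52.53725166] [ 0.55880111 -0.20389433  0.13      ]
((314.7428283691406, 52.59684371948242), (54.70983123779297, 55.9393310546875), 68.70375061035156) [ 0.55877847 -0.20381869  0.13      ]
```

```bash
cat >> m.py <<'E'
def capfit(s,edge_below=.047,lo=262,hi=380):
    im=s['color'].astype(int);o=ctrl.get_obs();T=o['tool_pos'];Rt=Ro.from_euler('xyz',o['orientation'],degrees=True).as_matrix()
    xs=np.arange(lo,hi,3);rows=[]
    for x in xs:
        col=(im[130:225,x,0]>100)&(im[130:225,x,1]<70);rows.append(130+np.argmax(col)-.5)
    rows=np.array(rows);ph=np.linspace(0,2*np.pi,400)
    def model(c):
        out=[]
        for h in(edge_below-.042,edge_below):
            P=T+np.c_[c[0]+.045*np.cos(ph),c[1]+.045*np.sin(ph),np.full(400,h)]@Rt.T
            q=(np.array(s['R'])@P.T).T+s['t'];q=q@np.array(s['camera_matrix']).T;q=q[:,:2]/q[:,2:]
            k=(np.cos(ph)>-.2);a=np.argsort(q[k,0]);out.append(np.interp(xs,q[k,0][a],q[k,1][a]))
        return np.min(out,0)
    f=least_squares(lambda c:model(c)-rows,[0,0],loss='soft_l1',diff_step=1e-4,x_scale=.001)
    return f.x,np.abs(model(f.x)-rows).mean(),Rt,T,o
E
python3 - <<'E'
from m import *
s=shot('wrist')
c,e,Rt,T,o=capfit(s);print('cap rel tool',c,'res px',e,T,o['orientation'],o['force'],o['clock'])
J=[b for b in jarfit(s,[.5565,-.207])]
for k,b in J:print(k,b)
E
```

```text
cap rel tool [-0.00227368  0.00104368] res px 0.6562240066260081 [ 0.6333892  -0.10956044  0.24471104] [-1.79996524e+02  1.13719649e-02 -1.29968264e+02] [-0.16930955  1.01425273 -2.29009995] 7.55
W (array([343.4,  11.5]), np.int32(121), array([ 0.51461069, -0.21839307]))
W (array([361.9,  15.2]), np.int32(140), array([ 0.5040837 , -0.20578834]))
W (array([278.5,  19.2]), np.int32(109), array([ 0.56198874, -0.25020223]))
W (array([270.8,  91.8]), np.int32(96), array([ 0.60770232, -0.20997843]))
G (array([321.7, 114.8]), np.int32(55), array([ 0.58478839, -0.16408681]))
```

```bash
python3 - <<'E'
from h import *
delta([.556,-.2095,.192],-123.2)
E
```

```text
pos [ 0.6334 -0.1096  0.2447] rpy [-1.8000e+02  1.0000e-02 -1.2997e+02] q6 [  7.5  16.9  -2.1  -0.  -70.9 -47.5] F [-0.2  1.  -2.3] clk 7.55 open 0.016
delta [ 0.6316 -0.0244  0.2634] turn -0.0188
```

Request:
{"api": "carry_out", "payload": {
  "deltas": [
    [[0.2,-0.01,0,-0.0188,-1],[0.4,-0.02,0.05,-0.0188,-1],[0.55,-0.0244,0.1,-0.0188,-1],[0.6316,-0.0244,0.2,-0.0188,-1],[0.6316,-0.0244,0.26,-0.0188,-1]]
  ]
}}

```text
clock: 8.05
tool_pos: [0.5542, -0.2111, 0.1919]
orientation: [180.0, 0.0, -123.3]
force: [-0.4, 0.1, -1.9]
opening: 0.0158
gripper_force: 30.0
```

Request:
{"api": "carry_out", "payload": {
  "deltas": [
    [[0,0,0,0,-1],[0,0,0,0,-1],[0,0,0,0,-1]]
  ]
}}

```text
clock: 8.35
tool_pos: [0.5571, -0.2099, 0.1935]
orientation: [-179.9, 0.0, -123.2]
force: [-0.4, -0.7, -1.6]
opening: 0.0155
gripper_force: 30.0
```

```bash
python3 - <<'E'
from h import *
delta([.556,-.2095,.192],-123.2)
a=shot('scene');b=shot('side');t=[]
for s,(x,y) in((a,(212,180)),(b,(405,280))):
    for k,z in(('cap',.145),('jar_mouth',.13),('green_mark',.094),('white_mark',.094)):
        print(k,[(round(d['p'],2),np.round(d['centre']),onplane(s,d['centre'],z).round(4)[:2]) for d in ctrl.spot_point(s,k) if abs(d['centre'][0]-x)<50])
    t.append(cv2.resize(s['color'][y-50:y+50,x-50:x+50],(400,400),interpolation=cv2.INTER_CUBIC))
cv2.imwrite('pics/g.png',np.hstack(t)[:,:,::-1])
E
```

```text
pos [ 0.5571 -0.2099  0.1935] rpy [-1.7992e+02  2.0000e-02 -1.2321e+02] q6 [ -1.8  14.4 -12.5   0.  -63.  -31.4] F [-0.4 -0.7 -1.6] clk 8.35 open 0.0155
delta [0.0011 0.0056 0.0073] turn -0.0
cap [(0.81, array([212., 169.]), array([ 0.5549, -0.2141]))]
jar_mouth [(0.84, array([215., 174.]), array([ 0.5545, -0.209 ]))]
green_mark [(0.64, array([230., 194.]), array([ 0.5877, -0.164 ]))]
white_mark [(0.64, array([207., 196.]), array([ 0.6056, -0.2215]))]
cap [(0.76, array([407., 280.]), array([ 0.5582, -0.2092]))]
jar_mouth []
green_mark [(0.79, array([397., 275.]), array([ 0.5915, -0.17  ]))]
white_mark []
```

View pics/g.png

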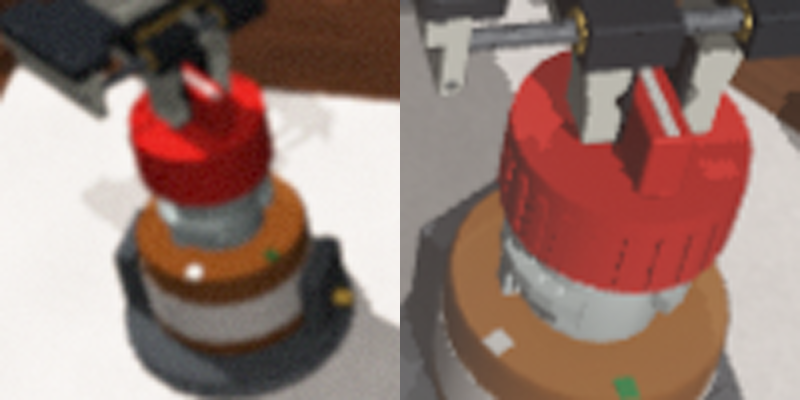

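The crop shows the cap hovering over the neck. In scene pixels, white is at (210.2,197.8), green at (230,194). In side pixels, white is at (379.5,315.5) and green at (411.5,326.8). I'll compare cap and jar within each camera.

```bash
cat > n.py <<'E'
from m import *
def circ(s,c,z,r=.045):
    ph=np.linspace(0,2*np.pi,180);return np.array([proj(s,(c[0]+r*np.cos(p),c[1]+r*np.sin(p),z)) for p in ph])
def ext(q): return np.array([q[:,0].min(),q[:,0].max(),q[:,1].max()])
def capside(s,ze,roi):
    im=s['color'].astype(int);x0,x1,y0,y1=roi
    m=(im[:,:,0]-im[:,:,1]>60)&(im[:,:,1]<90)&(im[:,:,1]<im[:,:,2]*1.35+5);k=np.zeros_like(m);k[y0:y1,x0:x1]=1;m&=k
    n,l,st,c=cv2.connectedComponentsWithStats(m.astype('uint8'));i=1+np.argmax(st[1:,4]);b=st[i]
    meas=np.array([b[0]-.5,b[0]+b[2]-.5,b[1]+b[3]-.5])
    f=least_squares(lambda c:ext(np.vstack([circ(s,c,ze),circ(s,c,ze+.042)]))-meas,[.556,-.207],x_scale=.001,diff_step=1e-5)
    return f.x,meas,f.fun
def jc(W,G):
    d=W-G;psi=np.arctan2(d[1],d[0])+np.pi/3;u=np.array([np.cos(psi),np.sin(psi)]);v=np.array([np.cos(psi+np.pi/3),np.sin(psi+np.pi/3)])
    return ((W-.051*u)+(G-.051*v))/2,np.degrees(psi),np.linalg.norm(d)
E
python3 - <<'E'
from n import *
z=ctrl.get_obs()['tool_pos'][2]-.047
for n,roi,W,G in(('scene',(180,245,130,200),(210.25,197.75),(230,194)),('side',(370,450,230,310),(379.5,315.5),(411.5,326.75))):
    s=shot(n)
    print(n,'jar',jc(onplane(s,W,.094)[:2],onplane(s,G,.094)[:2]),'cap',capside(s,z,roi))
s=shot('wrist');print(capfit(s)[:2],ctrl.get_obs()['tool_pos'])
E
```

```text
scene jar (array([ 0.55893959, -0.20425766]), np.float64(-6.48457511421395), np.float64(0.05205845721484229)) cap (array([ 0.55259166, -0.21146545]), array([194.5, 228.5, 180.5]), array([-1.76039926,  1.81029095, -0.13339557]))
side jar (array([ 0.55846867, -0.20914852]), np.float64(177.21600581682182), np.float64(0.0507877792822266)) cap (array([ 0.56070549, -0.20953807]), array([381.5, 441.5, 303.5]), array([-2.59893509,  2.43194036, -0.3838589 ]))
(array([-0.00158814,  0.00098647]), np.float64(1.8323401327883708)) [ 0.5558725  -0.21059173  0.19258606]
```

Request:
{"api": "carry_out", "payload": {
  "deltas": [
    [[-0.005,0.003,0.03,0,-1],[-0.005,0.003,0.06,0,-1],[-0.005,0.003,0.075,0,-1],[-0.005,0.003,0.09,0,-1],[-0.005,0.003,0.1,0,-1]]
  ]
}}

```text
clock: 9.5
tool_pos: [0.5559, -0.2094, 0.1721]
orientation: [180.0, -0.0, -123.3]
force: [1.0, 1.0, -2.0]
opening: 0.016
gripper_force: 30.0
```

Request:
{"api": "carry_out", "payload": {
  "deltas": [
    [[0,0,0.01,0,-1],[0,0,0.02,0,-1],[0,0,0.03,0,-1],[0,0,0.04,0,-1],[0,0,0.05,0,-1]]
  ]
}}

```text
clock: 10.0
tool_pos: [0.556, -0.2094, 0.1625]
orientation: [-180.0, 0.0, -123.3]
force: [0.8, 0.4, -1.3]
opening: 0.0157
gripper_force: 30.0
```

Request:
{"api": "carry_out", "payload": {
  "deltas": [
    [[0,0,0.01,0,-1],[0,0,0.02,0,-1],[0,0,0.03,0,-1],[0,0,0.04,0,-1],[0,0,0.05,0,-1]]
  ]
}}

```text
clock: 10.5
tool_pos: [0.556, -0.2094, 0.1528]
orientation: [-180.0, 0.0, -123.3]
force: [-1.9, 1.2, 4.9]
opening: 0.0156
gripper_force: 30.0
```

Request:
{"api": "carry_out", "payload": {
  "deltas": [
    [[0,0,0.01,0,-1],[0,0,0.02,0,-1],[0,0,0.03,0,-1],[0,0,0.03,0,-1],[0,0,0.03,0,-1]]
  ]
}}

```text
clock: 11.0
tool_pos: [0.5561, -0.2094, 0.1468]
orientation: [-180.0, 0.0, -123.3]
force: [-2.7, 1.5, 5.9]
opening: 0.0161
gripper_force: 30.0
```

Request:
{"api": "carry_out", "payload": {
  "deltas": [
    [[0,0.0005,0,0.01,-1],[0,0.001,0,0.02,-1],[0,0.002,0,0.03,-1],[-0.001,0.003,0,0.04,-1],[-0.001,0.0035,0,0.05,-1]]
  ]
}}

```text
clock: 11.5
tool_pos: [0.5565, -0.2094, 0.1474]
orientation: [-179.9, 0.1, -141.4]
force: [0.4, 0.4, 6.1]
opening: 0.016
gripper_force: 30.0
```

Request:
{"api": "carry_out", "payload": {
  "deltas": [
    [[0,0.0005,0,0.01,-1],[0,0.001,0,0.02,-1],[0,0.0015,0,0.03,-1],[0,0.002,0,0.04,-1],[-0.0005,0.003,0,0.05,-1]]
  ]
}}

```text
clock: 12.0
tool_pos: [0.5562, -0.2089, 0.1474]
orientation: [-179.9, 0.1, -159.4]
force: [0.8, -1.2, 5.6]
opening: 0.0157
gripper_force: 30.0
```

Request:
{"api": "carry_out", "payload": {
  "deltas": [
    [[0,0.0005,0,0.01,-1],[0,0.001,0,0.02,-1],[0,0.0015,0,0.03,-1],[0,0.002,0,0.04,-1],[-0.0005,0.003,0,0.05,-1]]
  ]
}}

```text
clock: 12.5
tool_pos: [0.556, -0.2083, 0.1474]
orientation: [-179.9, 0.1, -177.4]
force: [-0.7, -0.9, 6.9]
opening: 0.0157
gripper_force: 30.0
```

```bash
python3 - <<'E'
from h import *
delta([.556,-.2095,.147],176.8);o=ctrl.get_obs();print(o['moment'])
E
```

```text
pos [ 0.556  -0.2083  0.1474] rpy [-1.7993e+02  1.1000e-01 -1.7740e+02] q6 [ -1.6  16.5 -16.2   0.1 -57.2 -85.8] F [-0.7 -0.9  6.9] clk 12.5 open 0.0157
delta [ 0.0002 -0.006   0.0019] turn 0.0161
[-0.35426953  0.0152606   0.20480506]
```

Request:
{"api": "carry_out", "payload": {
  "deltas": [
    [[0,0.0005,0,0.008,-1],[0,0.001,0,0.016,-1],[0,0.001,0,0.016,-1],[0,0.001,0,0.016,-1]]
  ]
}}

```text
clock: 12.9
tool_pos: [0.556, -0.2081, 0.1474]
orientation: [-179.9, 0.1, 177.0]
force: [-0.3, -1.9, 5.5]
opening: 0.0159
gripper_force: 30.0
```

Request:
{"api": "carry_out", "payload": {
  "deltas": [
    [[0,0,-0.01,0,-1],[0,0,-0.02,0,-1],[0,0,-0.03,0,-1],[0,0,-0.036,0,-1],[0,0,-0.036,0,-1]]
  ]
}}

```text
clock: 13.4
tool_pos: [0.5559, -0.208, 0.1544]
orientation: [-180.0, 0.1, 177.0]
force: [1.9, -3.3, 4.1]
opening: 0.0157
gripper_force: 30.0
```

Request:
{"api": "carry_out", "payload": {
  "deltas": [
    [[0,0,0,0,1],[0,0,0,0,1],[0,0,0,0,1],[0,0,0,0,1],[0,0,0,0,1]]
  ]
}}

```text
clock: 13.9
tool_pos: [0.5548, -0.2074, 0.1535]
orientation: [180.0, -0.0, 177.0]
force: [0.5, 0.3, 0.1]
opening: 0.05
gripper_force: 0.0
```

Request:
{"api": "carry_out", "payload": {
  "deltas": [
    [[0,0,-0.05,0,1],[0,0,-0.2,0,1],[0,0,-0.4,0,1],[0,0,-0.6,0,1],[0,0,-0.8,0,1]]
  ]
}}

```text
clock: 14.4
tool_pos: [0.5547, -0.2075, 0.3164]
orientation: [-180.0, 0.0, 177.0]
force: [0.6, -0.1, -0.2]
opening: 0.0862
gripper_force: 0.0
```

```bash
python3 - <<'E'
from h import *
o=ctrl.get_obs();print(o['tool_pos'],o['force'])
t=[]
for n,(x,y) in(('scene',(212,180)),('side',(405,280))):
    s=shot(n);t.append(cv2.resize(s['color'][y-50:y+50,x-50:x+50],(400,400),interpolation=cv2.INTER_CUBIC))
    for k,z in(('cap',.108),('cap_rib',.165)): print(n,k,[(round(d['p'],2),np.round(d['centre'],1),onplane(s,d['centre'],z).round(4)[:2]) for d in ctrl.spot_point(s,k) if abs(d['centre'][0]-x)<45])
    print('exp',proj(s,(.5565,-.207,.108)),proj(s,(.5565,-.207,.165)))
cv2.imwrite('pics/i.png',np.hstack(t)[:,:,::-1])
E
```

```text
[ 0.55471168 -0.20751766  0.3163674 ] [ 0.6139042  -0.05963227 -0.21782295]
scene cap [(0.89, array([214.8, 180.2]), array([ 0.5574, -0.2114]))]
scene cap_rib [(0.88, array([211.8, 167. ]), array([ 0.5677, -0.2072])), (0.65, array([185.3, 262.3]), array([ 0.8718, -0.1749]))]
exp [216.49701804 180.11759856] [213.12853237 164.14257596]
side cap [(0.8, array([402.3, 294.8]), array([ 0.5564, -0.2094]))]
side cap_rib [(0.63, array([411. , 271.9]), array([ 0.5597, -0.2121]))]
exp [401.19602133 293.83631141] [407.03070478 270.9430453 ]
```

View pics/i.png

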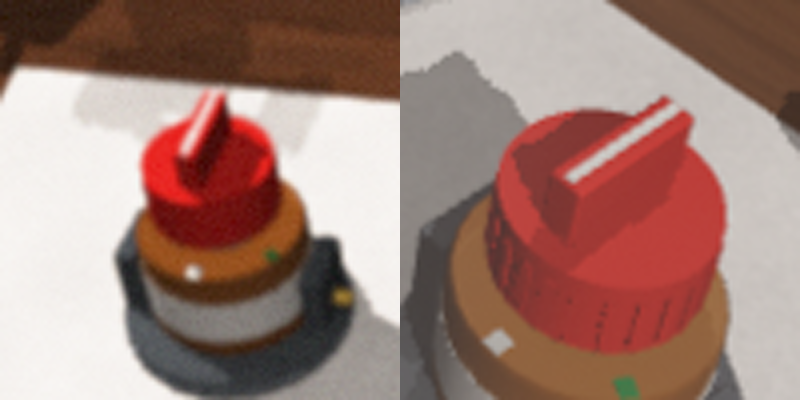

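The crop shows the cap seated and released, with its stripe towards the white mark. The stripe runs from (397,275) to (423,256.2) in side pixels, and from (207.8,168.8) to (216.2,153.2) in scene pixels. I'll check its angle and height now.

```bash
python3 - <<'E'
from n import *
for n,a,b in(('scene',(207.75,168.75),(216.25,153.25)),('side',(397,275),(423,256.25))):
    s=shot(n)
    for z in(.18,.186):
        p=onplane(s,a,z);q=onplane(s,b,z);d=q-p;print(n,z,((p+q)/2).round(4),np.degrees(np.arctan2(d[1],d[0])),np.linalg.norm(d))
    print('bottom row at edge .108/.114',[ext(circ(s,(.5565,-.207),e))[2].round(1) for e in(.108,.114)],'seen',(130+248/4) if n=='scene' else 230+353/4)
E
```

```text
scene 0.18 [ 0.5607 -0.2061  0.18  ] 176.05397737369924 0.061225131764298175
scene 0.186 [ 0.5672 -0.2032  0.186 ] 176.05397737369915 0.060788845914533415
bottom row at edge .108/.114 [np.float64(192.0), np.float64(190.4)] seen 192.0
side 0.18 [ 0.5569 -0.2098  0.18  ] -1.3823884199383667 0.058877594783953796
side 0.186 [ 0.552  -0.2124  0.186 ] -1.3823884199383372 0.058051998114641866
bottom row at edge .108/.114 [np.float64(318.2), np.float64(315.9)] seen 318.25
```

The edge height (22 mm below the mouth), angle (about -1 to -4° against marks at about -3°) and centring all agree with a locked cap.

```bash
python3 -c "
from plant import ctrl
print(ctrl.close_job())"
```

```text
the job is handed in; nothing more can be done
None
```

The red cap is on the jar and has been released; by my camera measurements it is locked, with its edge about 22 mm below the mouth and its stripe within a few degrees of the white marks. The job is handed in, but the hand-in call returned no verdict.

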